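# Rock the wedge out of the insole press

## Robot

A 6-joint arm with a two-finger parallel gripper is mounted at the origin on the work surface. World frame = base frame: x ahead of the robot, y to its left, z up, the work surface at z = 0. Lengths are in mm, angles in rad, forces in N, time in s.
With the tool pointing down it reaches from about 275 to 1000 mm from the base axis. Payload 8.4 kg.
Tool frame: the origin (TCP) lies at the centre of the arm's flange, where the gripper is bolted on; the fingertips stand 173 mm ahead of it and the grasp point (between the pads) lies 155 mm ahead of it; z points along the fingers, y is the direction in which the jaws open and shut (so a half turn about z gives the same grasp; the last joint's range is limited). The gripper opens to 85 mm and grips with 20 to 120 N. Pads are 22 mm wide; open, the fingers measure 114 mm over their backs; the gripper's body (76 mm by 85 mm) begins 54 mm behind the grasp point. The pads swing forward as they close: fully open they stand 13 mm farther back than shut.
Start: joints at [-1.189, 0.353, 1.633, -0, 1.155, -0.002], TCP at [234.028, -579.534, 404.681] pointing down, gripper open.
Joint ranges: [-2.63, 2.63], [-0.92, 2.1], [0.06, 2.66], [-1.3, 4.44], [0, 2.69], [-3.02, 3.02]. Speed limits (rad/s): [2.22, 2.22, 2.79, 3.14, 3.14, 3.14].

## Interface

Orientations are given as [roll, pitch, yaw] about the fixed x, y, z axes, in that order (R = Rz(yaw) Ry(pitch) Rx(roll)).
In Python, from rig import r, cams, job gives the robot as it stands.
- The arm moves only by the tool drive_tool, never from a script. Its argument "deltas" is a list of rows, each a list of 4 numbers: the shift along the tool's x, y, z in cm, then the turn about the tool's z in rad. In form: [[x, y, z, roll], ...]. A call has 1 to 12 rows; each row shifts and turns the commanded pose from where the row before left it, along the tool's axes as they then stand; what a row does not reach is not made up. A row lasts 1/12 s, in which the tool goes at most 41.7 mm and 7.16 degrees, less where a joint would pass 70% of its speed; a pose out of reach is approached as far as the arm can. A call with a gripper value outside its range is refused whole. "jaw" is the closure, from 0 (fully open) to 1 (shut), set as the call begins (left out, the last holds). The fingers move at their own pace and stop on an object; "force" is the grip in N (left out, the last holds). Time passes only in rows, so rows that do not move let the fingers close. It gives the time, the measured TCP pose, the force and the opening at its end, in the units of the state.
- r.sense(): the state, without advancing time (a new reading comes with each control period).
- cams.grab_frame(name): name is "scene" or "top" or "wrist"; returns (picture, depth): 400x640x3 uint8, red, green, blue; 400x640 float32, mm along the optical axis (not along the pixel's ray), 0 where there is no reading.
- cams.camera_params(name): a dict with "fx", "fy", "cx", "cy" (pixels), "R" (3x3) and "t" (3): a world point X has camera coordinates R X + t. Camera axes: x right, y down, z forward; pixel columns grow to the right and rows downward; lengths in mm; the calibration is good to about 2 mm. A picture is of the moment at which its call begins: read the wrist's pose just before it. camera_params takes no time and is no camera call; for the wrist camera it gives the pose at the moment of the call.
- job.sign_off(): hands the job in, once; it reports no verdict.
The state is a dict: "clock": time; "qpos": joint angles; "qvel": joint speeds; "joint_efforts": joint torques, N m; "eef_pos": TCP position; "tcp_rot": TCP orientation; "contact_force": force on the tool from outside, world axes, zero at the start; "wrist_torque": the same for the moment, N m; "opening": opening from 0.0 (shut) to 1.0 (fully open).
Only numpy, scipy, OpenCV 4.12 (cv2) and the standard library are available. Lean on these libraries where they do the work, as an engineer would, in place of code of your own. Each camera call takes 0.05 s, during which the arm holds its last target. There are 200 camera calls.

## Task

The lid of the small insole press has been left wedged ajar and its springs pinch the orange wedge tightly. Take the wedge firmly by its upright grip and work it loose: swing the grip about a centimetre to the left and to the right, again and again, turning the hand with the wedge and easing it out only a few millimetres with each swing, and keep rocking until it slides free and the lid closes by itself (do not lift the lid). Then lay the wedge flat, grip up, on the floor of the grey tray without dropping it, and leave everything else on the bench as it is.

Things in the scene. Friction and masses are not known exactly. Their poses are not given: they have to be found in the camera images.
- press: Bolted-down insole press: light grey clamshell, 240 long (its x) x 220 wide, base 62 high, red vented panel on the lid. Origin on the bench under its centre. Its x axis points from the front (control panel, handle) to the rear hinge, z up. The front faces the world's +y, turned up to 24 degrees either way. The wedge sticks out of the front on the centre line (press y = 0)
- press_handle (a point): Middle of the lid's front handle: a bar 17 mm thick and 130 wide along the press's y, 179 mm in front of the press's centre, 211 mm above the bench (195 once shut). It hangs right over the wedge's grip, so a tool pointing straight down does not fit: lean it 30 to 45 degrees, hand out in front of the press, fingers pointing down and in towards it
- press_mouth (a point): Middle of the front edge of the lower platen, the flat sheet the wedge lies on: 115 mm in front of the press's centre, 74 mm above the bench. The lid's platen pinches the wedge along a line across it 20 mm farther in (press +x): swing the wedge about that spot, the hand turning with it; a hand that keeps its heading tends to slip off. Axes as the press
- press_lid (a joint): Lid hinge, rad: 0 shut, about 0.055 with the wedge in. Springs and weight press it on the wedge with about 30 N; it sinks as the wedge comes out and shuts by itself once the wedge is clear. Above 0.11 it counts as lifted
- wedge_grip (a point): Where to grip the wedge: centre of its upright flat-sided block, 28 mm wide (y) x 32 long (x), from 14 to 46 mm above the wedge's flat underside (this point: 26 mm). Axes as the wedge: x to its thin tip, z up. At the start: wedge x parallel to press x, this point 180 mm in front of the press's centre, 85 mm out from the pinched line, 100 mm above the bench
- wedge_mid (a point): Point in the orange plastic wedge (164 long, 36 wide, about 140 g), 62 mm from the grip point towards the tip, 10 mm above the flat underside. The tip (3.5 mm thick) is 85 mm farther on; the wedge ends 17 mm behind the grip point. It is free when drawn out (press -x) by 58 to 66 mm. Straight it takes 25 to 40 N; rocked, 8 to 20 N, a few mm per swing
- tray: Shallow grey plastic tray on the bench at the robot's left front, 240 (its x) x 130 mm, rim 16 high, walls and floor 4 mm thick. Origin on the bench under its centre; its long side runs along the world's y, turned up to 25 degrees either way. Fixed; empty
- heat_gun: Green heat gun with a black sleeve lying on its side, 280 mm long, 66 high; leave alone
- socket_shell: Translucent plastic prosthesis shell like a tall cup, 110 mm across, 190 high; leave alone
- glue_can: Steel can with a yellow band, 84 mm across, 120 high; leave alone
- screwdriver: Red-handled screwdriver lying on the bench, 200 mm; leave alone
- tape_roll: White tape roll lying flat, 100 mm across, 25 high; leave alone
- mouse: Black computer mouse, 105 x 60 x 30 mm; leave alone
- insole: Cork insole lying flat, about 230 x 84 x 8 mm; leave alone
Mind the look-alikes: they are no part of the job. What is meant by the part that bears wedge_grip is not pink or yellow, and is the larger of those in its own colour.

How it is judged (in metres and radians):
On the way, in this order (a step that is already met when the one before it is completed fails the run):
1. the pinched wedge's grip is swung to the press's +y side by 4 mm or more (y of wedge_grip in the frame of press above 0.004 m and x of wedge_grip in the frame of press above -0.234 m).
2. then to its -y side by 4 mm or more (y of wedge_grip in the frame of press below -0.004 m and x of wedge_grip in the frame of press above -0.234 m).
3. with the wedge 12 to 54 mm out, the grip is swung to the +y side again (all of step 1 and x of wedge_grip in the frame of press below -0.192 m).
4. and to the -y side again, before the wedge is free (all of step 2 and x of wedge_grip in the frame of press below -0.192 m).
5. the wedge is free of the press and the lid has closed (value of joint press_lid below 0.012 rad and x of wedge_grip in the frame of press below -0.24 m), for 0.1 s.
At the end, for the whole second after the job is handed in: The press lid is shut (within 0.012 rad) and the wedge lies still, flat on its underside (within 0.06 rad), on the tray's floor inside the rim (value of joint press_lid below 0.012 rad and x of wedge_mid in the frame of tray between -0.06 and 0.06 m and y of wedge_mid in the frame of tray between -0.05 and 0.05 m and z of wedge_mid in the frame of tray below 0.019 m and angle between wedge_mid's own z axis and vertical below 0.06 rad and linear speed of wedge below 0.02 m/s); the robot touches nothing.
It fails at once if the lid is lifted (value of joint press_lid above 0.11 rad).
It fails at once if the wedge is dropped or thrown (over 0.6 m/s with no finger on it) (linear speed of wedge above 0.6 m/s and contact force between the fingers and wedge below 0.2 N).
It fails at once if something else on the bench is shifted by over 25 mm (distance of any of heat_gun, socket_shell, glue_can, screwdriver, tape_roll, mouse, insole from where it was at the start of the episode above 0.025 m).
It also fails if it takes over 61 s, if anything falls off the work surface, if the arm or the gripper's body presses on something with over 40 N, if the wrist force passes 120 N, or if a joint passes its speed limit or range.

## Working session

There is one attempt and no reset: what is moved stays moved. The work goes in short steps, Python scripts to look and compute and a tool call to move; the robot and the scene stay as the last step left them, time stands still between calls to the robot, and variables do not carry over. Pictures are saved under pics/ and viewed, about 8 in all and at most 12, crops included, and the job is handed in when it is done.

Besides the shell and the picture viewer there is one more tool, called after "Emit:" by a JSON object that holds its "api" and its "payload", one argument or row to a line. drive_tool: Moves the arm, as the interface text tells. Its arguments: {"type":"object","properties":{"deltas":{"type":"array"},"jaw":{"type":"number"},"force":{"type":"number"}},"required":["deltas"]}

```bash
ls; mkdir -p pics; python3 - <<'E'
from rig import r,cams,job
import cv2,numpy as np
print(r.sense())
for n in ["scene","top"]:
    p,d=cams.grab_frame(n); cv2.imwrite(f"pics/{n}0.png",p[:,:,::-1]); np.savez(f"pics/{n}0.npz",p=p,d=d,**cams.camera_params(n)); print(n,cams.camera_params(n))
E
```

```text
pics
{'clock': 0.0, 'qpos': array([-1.18939640e+00,  3.53638125e-01,  1.63412487e+00,  1.74232124e-05,
        1.15520212e+00, -2.40143093e-03]), 'qvel': array([-0.00083738, -0.00021343,  0.00153396,  0.00055966, -0.00100247,
        0.00087515]), 'joint_efforts': array([-3.08652736e-03, -6.05263710e+01, -3.42069411e+01, -1.65307379e-04,
        9.23242187e-03,  9.54661630e-06]), 'eef_pos': array([ 233.94501326, -579.31323914,  403.97174069]), 'tcp_rot': array([-3.14022024e+00, -1.92262389e-05,  3.83794298e-01]), 'contact_force': array([0.93980462, 0.16125921, 0.01987398]), 'wrist_torque': array([-0.00728375, -0.07549595,  0.00157753]), 'opening': 0.9998858270461949}
scene {'fx': 445.7094436409325, 'fy': 445.7094436409325, 'cx': 322.2621676623879, 'cy': 196.87490224358038, 'R': array([[-0.5492433 ,  0.83564339,  0.00564953],
       [ 0.45397087,  0.30404375, -0.83753678],
       [-0.70159978, -0.45744674, -0.54635175]]), 't': array([ 369.06201045,  -88.13469346, 1535.80557294])}
top {'fx': 372.47694882192303, 'fy': 372.47694882192303, 'cx': 326.09225349067475, 'cy': 195.74727595313954, 'R': array([[-2.42153608e-02, -9.99704699e-01, -2.03231177e-03],
       [-9.96821811e-01,  2.42997609e-02, -7.58669840e-02],
       [ 7.58939651e-02,  1.88706308e-04, -9.97115876e-01]]), 't': array([ -78.77138429,  516.60639902, 1063.5008041 ])}
```

View pics/scene0.png

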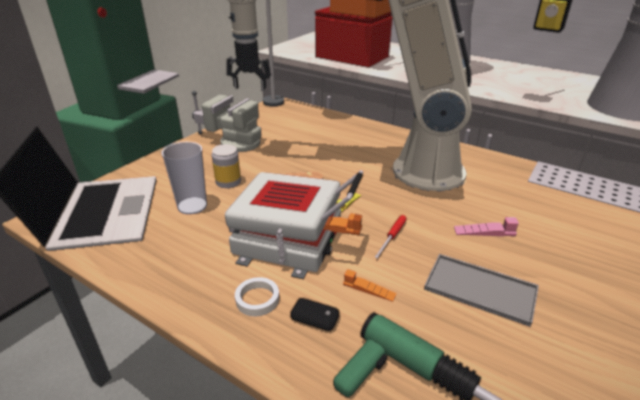

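View pics/top0.png

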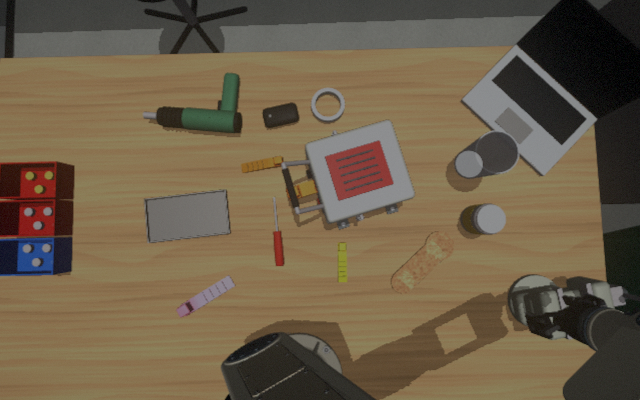

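Look-alikes for the wedge, by top-view pixel:
- Small orange wedge on the bench (262,163).
- Pink wedge (205,296).
- Yellow wedge (342,262).
- Orange wedge in the press mouth (305,188; scene view 345,223). I choose this one because it is the larger orange one and is pinched.

The tray is at (188,216) in the top view. Next I'll measure and take a close crop.

```bash
cat > h.py <<'E'
import numpy as np,cv2
def cloud(f):
    z=np.load(f); d=z['d']; v,u=np.mgrid[0:400,0:640]
    c=np.stack([(u-z['cx'])/z['fx']*d,(v-z['cy'])/z['fy']*d,d],-1)
    return z['p'],d,(c-z['t'])@z['R'], z
def ray(z,uv,h):
    uv=np.atleast_2d(uv).astype(float)
    c=np.stack([(uv[:,0]-z['cx'])/z['fx'],(uv[:,1]-z['cy'])/z['fy'],np.ones(len(uv))],-1)@z['R']
    o=-z['R'].T@z['t']; s=(h-o[2])/c[:,2]; return o+c*s[:,None]
E
python3 - <<'E'
from h import *
for n in ["top","scene"]:
    p,d,W,z=cloud(f"pics/{n}0.npz"); hsv=cv2.cvtColor(p,cv2.COLOR_RGB2HSV)
    print(n,"cam",-z['R'].T@z['t'])
    H,S,V=cv2.split(hsv)
    red=(((H<6)|(H>174))&(S>170)&(V>90)).astype(np.uint8)
    ora=((H>=7)&(H<=17)&(S>190)&(V>120)).astype(np.uint8)
    for nm,m in(("red",red),("ora",ora)):
        m2=cv2.morphologyEx(m,cv2.MORPH_CLOSE,np.ones((5,5))) 
        k,l,st,ce=cv2.connectedComponentsWithStats(m2)
        for i in range(1,k):
            if st[i,4]>40:
                mm=(l==i)&(d>0); q=W[mm]
                print(nm,ce[i].round(1),st[i],"med",np.median(q,0).round(0),"z5-95",np.percentile(q[:,2],[5,50,95]).round(0), "rect",[np.round(x,1) for x in cv2.minAreaRect(q[:,:2].astype(np.float32))])
    # tray
    g=((S<60)&(V>60)&(V<190)&(W[...,2]>-5)&(W[...,2]<30)&(W[...,1]>100)&(np.abs(W[...,0])<900)).astype(np.uint8)
    g=cv2.morphologyEx(g,cv2.MORPH_OPEN,np.ones((3,3)))
    k,l,st,ce=cv2.connectedComponentsWithStats(g)
    for i in range(1,k):
        if st[i,4]>800:
            q=W[l==i]; print("tray?",ce[i],st[i],"zmed",np.median(q[:,2]),[np.round(x,1) for x in cv2.minAreaRect(q[:,:2].astype(np.float32))])
    c=(280,140,150,120) if n=="top" else (290,170,110,110)
    x,y,w,h=c; cv2.imwrite(f"pics/c_{n}.png",cv2.resize(p[y:y+h,x:x+w,::-1],None,fx=4,fy=4,interpolation=cv2.INTER_CUBIC))
a=cv2.imread("pics/c_top.png");b=cv2.imread("pics/c_scene.png")
a=cv2.resize(a,(400,320));b=cv2.resize(b,(400,400));a=cv2.copyMakeBorder(a,0,80,0,0,cv2.BORDER_CONSTANT)
cv2.imwrite("pics/c.png",np.hstack([a,b]))
E
```

```text
top cam [ 432.34375566  -91.50222435 1099.46681745]
red [ 34.8 200.5] [   0  162   57   75 2174] med [520. 759.   4.] z5-95 [-0.  4. 75.] rect [array([522.3, 766.6]), array([204.9, 222.1]), np.float64(0.4)]
red [278.  248.4] [274 231  10  35 249] med [366.  50.  23.] z5-95 [18. 23. 26.] rect [array([366.9,  51.3]), array([97.5, 22. ]), np.float64(4.5)]
tray? [187.22889883 215.61403018] [ 144  190   86   53 3578] zmed 3.092329936013275 [array([466.3, 320.7]), array([130.5, 248.4]), np.float64(5.5)]
scene cam [1320.2362715   420.94182055  763.18898101]
red [344.1  36.5] [ 317    8   74   58 2587] med [-726. -786.  202.] z5-95 [ 91. 202. 303.] rect [array([-820. , -797.7]), array([236.2, 338.9]), np.float64(1.1)]
red [285.3 196.4] [ 253  182   65   28 1118] med [ 582. -171.  149.] z5-95 [144. 149. 152.] rect [array([ 576.1, -176.2]), array([110.1, 139.6]), np.float64(15.6)]
red [397.3 225.6] [389 216  17  21 154] med [376.  55.  24.] z5-95 [17. 24. 28.] rect [array([373.2,  52.9]), array([90.6, 18.9]), np.float64(3.5)]
ora [349.6   5.9] [330   0  36  15 422] med [-730. -758.  351.] z5-95 [324. 351. 378.] rect [array([-732.5, -774.6]), array([ 36.7, 207.1]), np.float64(0.8)]
ora [349.4 224.9] [328 216  32  16 182] med [535.  -1.  97.] z5-95 [ 83.  97. 120.] rect [array([543. , -22.1]), array([22.6, 77.5]), np.float64(30.6)]
ora [350.5 279.7] [346 277   9   8  42] med [632.  53.  23.] z5-95 [12. 23. 30.] rect [array([632.1,  52.4]), array([12. , 19.6]), np.float64(29.7)]
tray? [483.26485207 288.71218935] [ 425  255  113   70 4225] zmed 4.6436495420601105 [array([468.5, 315.9]), array([135.9, 238. ]), np.float64(4.8)]
```

View pics/c.png

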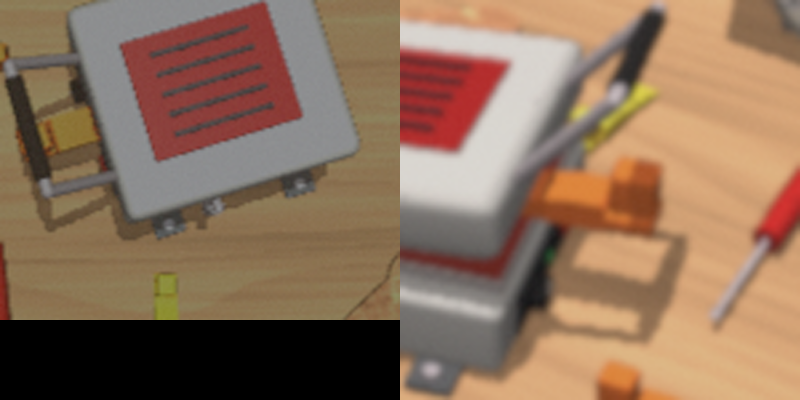

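```bash
python3 - <<'E'
from h import *
# lid / red panel
for n in ["top","scene"]:
    p,d,W,z=cloud(f"pics/{n}0.npz"); H,S,V=cv2.split(cv2.cvtColor(p,cv2.COLOR_RGB2HSV))
    red=(((H<8)|(H>172))&(S>110)&(W[...,2]>125)&(W[...,2]<175)&(W[...,0]>400)&(np.abs(W[...,1]+170)<120)).astype(np.uint8)
    q=W[red>0]; A=np.c_[q[:,:2],np.ones(len(q))]; pl=np.linalg.lstsq(A,q[:,2],rcond=None)[0]
    print(n,"red",len(q),"plane",pl.round(3),[np.round(x,2) for x in cv2.minAreaRect(q[:,:2].astype(np.float32))])
    body=((S<60)&(V>90)&(W[...,2]>125)&(W[...,2]<175)&(W[...,0]>400)&(W[...,1]<0)&(W[...,1]>-330))
    q2=np.r_[W[body],q]; q2=q2[np.abs(np.c_[q2[:,:2],np.ones(len(q2))]@pl-q2[:,2])<5]
    print(" lid",[np.round(x,2) for x in cv2.minAreaRect(q2[:,:2].astype(np.float32))])
    dark=((V<75)&(W[...,2]>185)&(W[...,2]<230)&(abs(W[...,0]-530)<120)&(abs(W[...,1])<80))
    k,l,st,ce=cv2.connectedComponentsWithStats(dark.astype(np.uint8))
    for i in range(1,k):
        if st[i,4]>20:
            q=W[l==i]; print(" bar",ce[i],q.mean(0).round(1),[np.round(x,1) for x in cv2.minAreaRect(q[:,:2].astype(np.float32))])
    o=((H>=5)&(H<=20)&(S>150)&(W[...,2]>80)&(W[...,2]<128)&(abs(W[...,0]-540)<60)&(abs(W[...,1])<80))
    q=W[o]; print(" ora",len(q)); 
    t=q[q[:,2]>114]; print(" griptop",len(t),t.mean(0).round(1) if len(t) else '',[np.round(x,1) for x in cv2.minAreaRect(t[:,:2].astype(np.float32))] if len(t) else '')
    s=q[(q[:,2]<112)]; print(" lower",len(s),s.mean(0).round(1),[np.round(x,1) for x in cv2.minAreaRect(s[:,:2].astype(np.float32))])
    np.set_printoptions(linewidth=200)
    if n=="scene":
        for v in range(212,240,2): print(v,[(u,*W[v,u].round(0).astype(int)) for u in range(330,366,6) if o[v,u]])
E
```

```text
top red 2161 plane [-1.50000e-02  5.20000e-02  1.64136e+02] [array([ 569.66, -177.49]), array([117.94, 147.26]), np.float64(15.87)]
 lid [array([ 569.12, -174.67]), array([213.47, 249.73]), np.float64(15.71)]
 bar [290.22529644 187.6916996 ] [520.9  -6.4 217. ] [array([521.4,  -6.2]), array([95.3, 15.4]), np.float64(15.8)]
 ora 117
 griptop 37 [521.1  -5.6 117.4] [array([519.7,  -3.3]), array([25. , 31.1]), np.float64(17.0)]
 lower 80 [525.  -36.8  91.8] [array([526.4, -25.3]), array([34.8, 77.5]), np.float64(16.2)]
scene red 1359 plane [-1.50000e-02  5.00000e-02  1.65649e+02] [array([ 573.47, -177.48]), array([118.49, 147.33]), np.float64(16.01)]
 lid [array([ 571.56, -168.63]), array([210.57, 253.84]), np.float64(16.19)]
 bar [355.25510204 182.66326531] [526.8  -3.9 219.1] [array([527.6,  -5.4]), array([85.1, 14.9]), np.float64(15.7)]
 ora 516
 griptop 90 [ 5.268e+02 -5.000e-01  1.194e+02] [array([525.9,  -1.7]), array([23.7, 30.5]), np.float64(19.4)]
 lower 417 [537.8 -27.1  92.8] [array([530.7, -29.2]), array([40.5, 89.4]), np.float64(13.4)]
212 []
214 [(354, np.int64(519), np.in
[... 1623 characters left out ...]
.int64(95)), (354, np.int64(531), np.int64(2), np.int64(97)), (360, np.int64(523), np.int64(14), np.int64(97))]
228 [(330, np.int64(554), np.int64(-54), np.int64(82)), (336, np.int64(552), np.int64(-38), np.int64(87)), (342, np.int64(546), np.int64(-24), np.int64(89)), (348, np.int64(537), np.int64(-12), np.int64(89)), (354, np.int64(535), np.int64(4), np.int64(94)), (360, np.int64(522), np.int64(14), np.int64(90))]
230 [(342, np.int64(546), np.int64(-24), np.int64(83)), (348, np.int64(540), np.int64(-10), np.int64(85)), (354, np.int64(535), np.int64(4), np.int64(87))]
232 [(348, np.int64(543), np.int64(-8), np.int64(81)), (354, np.int64(537), np.int64(5), np.int64(83))]
234 []
236 []
238 []
```

The press front faces +y, turned 16° towards -x, and the grip is at about (523, -4, 100). The crop confirms that the chosen wedge is the large orange one under the black bar. The rows give no tilt axis, so I'll turn the jaws to match the press first. Then I'll see how the arm behaves at the limit of its reach, where the tool may lean outward.

Emit:
{"api": "drive_tool", "payload": {
  "deltas": [
    [0, 0, -0.8, -0.122],
    [0, 0, -0.8, -0.122],
    [0, 0, -0.8, -0.122],
    [0, 0, -0.8, -0.122],
    [0, 0, -0.8, -0.122],
    [0, 0, -0.8, -0.122],
    [0, 0, -0.8, -0.122],
    [0, 0, -0.8, -0.122],
    [0, 0, -0.8, -0.122],
    [0, 0, -0.8, -0.122],
    [0, 0, -0.8, -0.122],
    [0, 0, -0.8, -0.122]
  ]
}}

```text
clock: 1.1
eef_pos: [234.0, -579.4, 500.6]
tcp_rot: [-3.142, -0.001, 1.854]
contact_force: [0.3, 0.3, -0.1]
opening: 1.003
```

```bash
python3 - <<'E'
from h import *
p,d,W,z=cloud("pics/scene0.npz")
for uv in [(273,100),(271,40),(271,70),(230,110),(200,105),(255,135),(150,80),(140,120),(300,100)]: print(uv,W[uv[1],uv[0]].round())
E
```

```text
(273, 100) [-178. -826.   24.]
(271, 40) [-197. -835.  284.]
(271, 70) [-189. -837.  157.]
(230, 110) [ 263. -657.  162.]
(200, 105) [ -652. -1872.  -385.]
(255, 135) [ 200. -607.   55.]
(150, 80) [  115. -1283.   112.]
(140, 120) [  168. -1346.   -75.]
(300, 100) [ -654. -1023.  -168.]
```

Emit:
{"api": "drive_tool", "payload": {
  "deltas": [
    [-2, -0.5, 0, 0],
    [-3.5, -0.6, 0, 0],
    [-3.5, -0.6, 0, 0],
    [-3.5, -0.6, 0, 0],
    [-3.5, -0.6, 0, 0],
    [-3.5, -0.6, 0, 0]
  ]
}}

```text
clock: 1.6
eef_pos: [253.7, -778.1, 500.0]
tcp_rot: [-3.142, -0.001, 1.848]
contact_force: [1.3, 0.9, 0.7]
opening: 1.0
```

Emit:
{"api": "drive_tool", "payload": {
  "deltas": [
    [-3, -0.3, 0, 0],
    [-3, -0.3, 0, 0],
    [-3, -0.3, 0, 0],
    [-3, -0.3, 0, 0],
    [-3, -0.3, 0, 0],
    [-3, -0.3, 0, 0],
    [-3, -0.3, 0, 0],
    [-3, -0.3, 0, 0]
  ]
}}

```text
clock: 2.27
eef_pos: [283.1, -962.3, 473.0]
tcp_rot: [3.141, 0.004, 1.848]
contact_force: [1.0, -2.8, -4.2]
opening: 1.002
```

```bash
python3 -c "
from rig import r
s=r.sense();print(s['qpos'].round(3),s['eef_pos'],s['tcp_rot'])"
```

```text
[-1.286  1.148  0.071  0.     1.918 -1.563] [ 283.06328466 -962.28779948  472.95563944] [3.14146134 0.00407521 1.84788783]
```

Emit:
{"api": "drive_tool", "payload": {
  "deltas": [
    [-4, 0, -1, 0],
    [-4, 0, -1, 0],
    [-4, 0, -1, 0],
    [-4, 0, -1, 0]
  ]
}}

```text
clock: 2.6
eef_pos: [286.7, -979.3, 493.3]
tcp_rot: [3.14, 0.143, 1.848]
contact_force: [0.5, -0.7, -0.6]
opening: 1.002
```

```bash
python3 -c "
from rig import r
s=r.sense();print(s['qpos'].round(3),s['eef_pos'],s['tcp_rot'])"
```

```text
[-1.288  1.135  0.06   0.     1.804 -1.564] [ 286.66943577 -979.30899917  493.29781661] [3.1403376  0.14305036 1.84761779]
```

The tilt builds up in the right direction, so I'll keep pushing outward at the limit.

Emit:
{"api": "drive_tool", "payload": {
  "deltas": [
    [-4, 0, -1, 0],
    [-4, 0, -1, 0],
    [-4, 0, -1, 0],
    [-4, 0, -1, 0],
    [-4, 0, -1, 0],
    [-4, 0, -1, 0],
    [-4, 0, -1, 0],
    [-4, 0, -1, 0]
  ]
}}

```text
clock: 3.27
eef_pos: [290.2, -999.0, 548.5]
tcp_rot: [3.139, 0.374, 1.847]
contact_force: [-0.3, -0.5, 0.5]
opening: 1.002
```

```bash
python3 -c "
from rig import r
s=r.sense();print(s['qpos'].round(3),s['eef_pos'],s['tcp_rot'])"
```

```text
[-1.290e+00  1.090e+00  5.900e-02  1.000e-03  1.619e+00 -1.566e+00] [ 290.2081364  -998.99378081  548.50164619] [3.13862975 0.37389375 1.84717536]
```

Emit:
{"api": "drive_tool", "payload": {
  "deltas": [
    [-4, 0, -1, 0],
    [-4, 0, -1, 0],
    [-4, 0, -1, 0],
    [-4, 0, -1, 0],
    [-4, 0, -1, 0],
    [-4, 0, -1, 0],
    [-4, 0, -1, 0],
    [-4, 0, -1, 0],
    [-4, 0, -1, 0],
    [-4, 0, -1, 0],
    [-4, 0, -1, 0]
  ]
}}

```text
clock: 4.18
eef_pos: [284.7, -988.0, 687.3]
tcp_rot: [3.137, 0.674, 1.846]
contact_force: [0.3, 0.1, -0.5]
opening: 0.996
```

```bash
python3 -c "
from rig import r
s=r.sense();print(s['qpos'].round(4),s['eef_pos'],s['tcp_rot'])"
```

```text
[-1.2921  0.9703  0.0592  0.0028  1.4378 -1.5683] [ 284.7311098  -987.99504661  687.29972846] [3.1365324  0.67430165 1.84579393]
```

```bash
cat > go.py <<'E'
import sys,numpy as np
from scipy.spatial.transform import Rotation as Ro
from rig import r
def st():
    s=r.sense(); R=Ro.from_euler('xyz',s['tcp_rot']).as_matrix(); return s,R
if __name__=="__main__":
    np.set_printoptions(suppress=True,linewidth=160)
    s,R=st(); print(R.round(3)); p=s['eef_pos']; print('clock',s['clock'],'q',s['qpos'].round(2),'grasp pt',(p+155*R[:,2]).round(1),'F',s['contact_force'].round(1),'op',round(s['opening'],3))
    for a in sys.argv[1:]:
        g=np.array(eval(a),float); t=g-155*R[:,2]; dl=R.T@(t-p)/10; print(a,'TCP',t.round(1),'delta cm',dl.round(2),'rows',(np.linalg.norm(dl)/4).round(1)); p=t
E
python3 go.py "(480,-100,450)" "(523-.275*.624*130*1.0,-4+.961*.624*130,106+.781*130)" "(523,-4,106)"
```

```text
[[-0.212  0.962  0.174]
 [ 0.752  0.275 -0.6  ]
 [-0.624  0.004 -0.781]]
clock 4.1833 q [-1.29  0.97  0.06  0.    1.44 -1.57] grasp pt [  311.8 -1080.9   566.2] F [ 0.3  0.1 -0.5] op 0.996
(480,-100,450) TCP [453.   -7.1 571.1] delta cm [ 77.43  43.07 -46.79] rows 25.1
(523-.275*.624*130*1.0,-4+.961*.624*130,106+.781*130) TCP [473.7 166.9 328.6] delta cm [27.78  6.67  8.87] rows 7.5
(523,-4,106) TCP [496.   88.9 227.1] delta cm [ 0.01 -0.04 12.99] rows 3.2
```

Emit:
{"api": "drive_tool", "payload": {
  "deltas": [
    [2.7, 1.5, -1.6, 0],
    [2.7, 1.5, -1.6, 0],
    [2.7, 1.5, -1.6, 0],
    [2.7, 1.5, -1.6, 0],
    [2.7, 1.5, -1.6, 0],
    [2.7, 1.5, -1.6, 0],
    [2.7, 1.5, -1.6, 0],
    [2.7, 1.5, -1.6, 0],
    [2.7, 1.5, -1.6, 0],
    [2.7, 1.5, -1.6, 0],
    [2.7, 1.5, -1.6, 0],
    [2.7, 1.5, -1.6, 0]
  ],
  "jaw": 0.3,
  "force": 60
}}

```text
clock: 5.18
eef_pos: [351.9, -614.0, 642.8]
tcp_rot: [3.135, 0.674, 1.844]
contact_force: [0.9, 0.4, 0.3]
opening: 0.703
```

```bash
python3 go.py "(480,-100,450)"
```

```text
[[-0.211  0.962  0.175]
 [ 0.752  0.274 -0.599]
 [-0.624  0.005 -0.781]]
clock 5.1833 q [-1.01  0.2   1.4  -0.22  0.89 -1.21] grasp pt [ 379.  -706.8  521.7] F [0.9 0.4 0.3] op 0.703
(480,-100,450) TCP [452.9  -7.2 571.1] delta cm [ 48.    26.31 -28.98] rows 15.5
```

Emit:
{"api": "drive_tool", "payload": {
  "deltas": [
    [3.0, 1.6, -1.8, 0],
    [3.0, 1.6, -1.8, 0],
    [3.0, 1.6, -1.8, 0],
    [3.0, 1.6, -1.8, 0],
    [3.0, 1.6, -1.8, 0],
    [3.0, 1.6, -1.8, 0],
    [3.0, 1.6, -1.8, 0],
    [3.0, 1.6, -1.8, 0],
    [3.0, 1.6, -1.8, 0],
    [3.0, 1.6, -1.8, 0],
    [3.0, 1.6, -1.8, 0],
    [3.0, 1.6, -1.8, 0]
  ]
}}

```text
clock: 6.18
eef_pos: [422.3, -161.3, 588.8]
tcp_rot: [3.132, 0.673, 1.842]
contact_force: [0.5, -0.2, -0.6]
opening: 0.701
```

```bash
python3 go.py "(501,73,208)" "(523,-4,106)"
```

```text
[[-0.21   0.962  0.176]
 [ 0.753  0.274 -0.598]
 [-0.623  0.007 -0.782]]
clock 6.1833 q [-0.16 -0.14  1.87 -0.66  1.17 -0.24] grasp pt [ 449.7 -254.   467.6] F [ 0.5 -0.2 -0.6] op 0.701
(501,73,208) TCP [473.7 165.7 329.2] delta cm [39.74 13.7   1.65] rows 10.5
(523,-4,106) TCP [495.7  88.7 227.2] delta cm [ 0.1  -0.07 12.97] rows 3.2
```

```bash
python3 go.py "(495,70,400)" "(500,77,212)" "(523,-4,106)"
```

```text
[[-0.21   0.962  0.176]
 [ 0.753  0.274 -0.598]
 [-0.623  0.007 -0.782]]
clock 6.1833 q [-0.16 -0.14  1.87 -0.66  1.17 -0.24] grasp pt [ 449.7 -254.   467.6] F [ 0.5 -0.2 -0.6] op 0.701
(495,70,400) TCP [467.7 162.7 521.2] delta cm [ 27.67  13.19 -13.29] rows 8.4
(500,77,212) TCP [472.7 169.7 333.2] delta cm [12.14  0.53 14.37] rows 4.7
(523,-4,106) TCP [495.7  88.7 227.2] delta cm [ 0.03 -0.09 13.54] rows 3.4
```

Emit:
{"api": "drive_tool", "payload": {
  "deltas": [
    [3.1, 1.5, -1.5, 0],
    [3.1, 1.5, -1.5, 0],
    [3.1, 1.5, -1.5, 0],
    [3.1, 1.5, -1.5, 0],
    [3.1, 1.5, -1.5, 0],
    [3.1, 1.5, -1.5, 0],
    [3.1, 1.5, -1.5, 0],
    [3.1, 1.5, -1.5, 0],
    [3.0, 1.2, -1.3, 0]
  ]
}}

```text
clock: 6.93
eef_pos: [467.9, 164.2, 520.2]
tcp_rot: [3.132, 0.671, 1.844]
contact_force: [0.8, -0.7, 0.4]
opening: 0.702
```

Emit:
{"api": "drive_tool", "payload": {
  "deltas": [
    [2, 0.1, 2.4, 0],
    [2, 0.1, 2.4, 0],
    [2, 0.1, 2.4, 0],
    [2, 0.1, 2.4, 0],
    [2, 0.1, 2.4, 0],
    [2, 0.1, 2.4, 0],
    [0, 0, 0, 0]
  ]
}}

```text
clock: 7.52
eef_pos: [472.0, 167.6, 328.0]
tcp_rot: [-3.14, 0.671, 1.849]
contact_force: [-0.5, -1.3, -1.0]
opening: 0.699
```

```bash
python3 - <<'E'
from rig import r,cams
import cv2,numpy as np
P=[]
for n in["wrist","scene","top"]:
    c=cams.camera_params(n); p,d=cams.grab_frame(n); np.savez(f"pics/{n}1.npz",p=p,d=d,**c); P.append(p)
cv2.imwrite("pics/m1.png",np.vstack([cv2.resize(P[0],(640,400))[:,:,::-1]]))
E
python3 go.py "(523,-4,106)"
```

```text
[[-0.211  0.962  0.175]
 [ 0.754  0.274 -0.597]
 [-0.622  0.006 -0.783]]
clock 7.6667 q [ 0.54  0.33  1.95 -0.71  1.17  0.66] grasp pt [501.   75.7 212.4] F [-0.9  0.3  0.2] op 0.697
(523,-4,106) TCP [495.9  88.6 227.3] delta cm [ 0.15 -0.13 13.47] rows 3.4
```

View pics/m1.png

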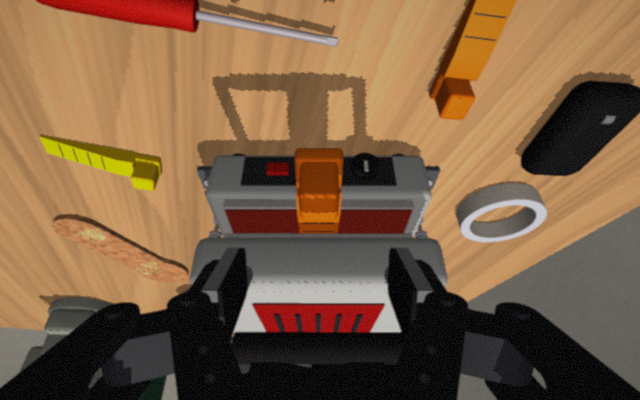

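The wrist view shows the wedge centred at column 319, with the grip block at about (320,190), between the fingers. I'll measure it from here.

```bash
python3 - <<'E'
from h import *
np.set_printoptions(suppress=True)
p,d,W,z=cloud("pics/wrist1.npz"); H,S,V=cv2.split(cv2.cvtColor(p,cv2.COLOR_RGB2HSV))
o=((H>=5)&(H<=20)&(S>150)); o[:,:285]=0;o[:,352:]=0;o[:140]=0;o[240:]=0
q=W[o]; t=q[q[:,2]>114]
print(len(q),"top",len(t),t.mean(0).round(1),[np.round(x,1) for x in cv2.minAreaRect(t[:,:2].astype(np.float32))])
for v in range(148,236,6):
    us=np.where(o[v])[0]
    if len(us): print(v,us.min(),us.max(),W[v,us.min()+2].round(0),W[v,int(us.mean())].round(0),W[v,us.max()-2].round(0))
E
```

```text
4019 top 1153 [517.6   6.5 120.7] [array([493.1,  93.2]), array([ 27.9, 224. ]), np.float64(15.8)]
148 297 340 [502.  11.  75.] [515.  14.  75.] [529.  19.  76.]
154 295 343 [500.  11.  82.] [516.  15.  82.] [531.  19.  81.]
160 294 343 [500.  10.  87.] [515.  14.  87.] [531.  18.  87.]
166 294 343 [502.   4.  87.] [516.  13.  92.] [533.  13.  87.]
172 294 342 [503.  -4.  87.] [515.  14.  98.] [535.   6.  87.]
178 295 342 [506. -10.  87.] [516.  13. 103.] [538.  -2.  86.]
184 295 341 [507. -18.  87.] [515.  15. 110.] [539.  -8.  87.]
190 297 340 [504.   8. 112.] [515.  14. 114.] [530.  15. 111.]
196 297 340 [504.   7. 116.] [516.  14. 119.] [530.  14. 116.]
202 296 340 [511. -29.  96.] [517.   7. 119.] [542. -20.  96.]
208 297 340 [507.  -6. 117.] [519.   1. 120.] [545. -29.  95.]
214 288 349 [515. -82.  73.] [522.  -6. 120.] [567. -67.  73.]
220 285 349 [514. -92.  74.] [534. -55.  93.] [571. -77.  73.]
226 298 338 [523. -73.  90.] [539. -70.  90.] [555. -64.  90.]
232 299 347 [528. -88.  87.] [544. -82.  89.] [577. -99.  74.]
```

```bash
python3 go.py "(520.5,-1.5,108)"
```

```text
[[-0.211  0.962  0.175]
 [ 0.754  0.274 -0.597]
 [-0.622  0.006 -0.783]]
clock 7.6667 q [ 0.54  0.33  1.95 -0.71  1.17  0.66] grasp pt [501.   75.7 212.4] F [-0.9  0.3  0.2] op 0.697
(520.5,-1.5,108) TCP [493.4  91.1 229.3] delta cm [ 0.26 -0.3  13.13] rows 3.3
```

Emit:
{"api": "drive_tool", "payload": {
  "deltas": [
    [0, -0.1, 2.2, 0],
    [0, -0.1, 2.2, 0],
    [0.1, -0.1, 2.2, 0],
    [0.1, 0, 2.2, 0],
    [0, 0, 2.0, 0],
    [0.05, 0, 1.6, 0],
    [0, 0, 0.7, 0],
    [0, 0, 0, 0]
  ]
}}

```text
clock: 8.33
eef_pos: [493.4, 90.3, 229.0]
tcp_rot: [3.134, 0.672, 1.843]
contact_force: [-0.3, 0.2, 0.8]
opening: 0.699
```

```bash
python3 go.py "(520.5,-1.5,108)";python3 - <<'E'
from rig import r,cams
import cv2,numpy as np
p,d=cams.grab_frame("scene"); a=cv2.resize(p[150:250,280:400,::-1],None,fx=4,fy=4,interpolation=cv2.INTER_CUBIC)
p,d=cams.grab_frame("wrist"); b=cv2.resize(p[:,160:480,::-1],(320,400))
cv2.imwrite("pics/m2.png",np.hstack([a,b]))
E
```

```text
[[-0.21   0.962  0.174]
 [ 0.754  0.273 -0.598]
 [-0.622  0.006 -0.783]]
clock 8.3333 q [ 0.39  0.48  2.04 -0.88  0.93  0.77] grasp pt [520.4  -2.3 107.7] F [-0.3  0.2  0.8] op 0.699
(520.5,-1.5,108) TCP [493.5  91.1 229.3] delta cm [ 0.04  0.04 -0.07] rows 0.0
```

View pics/m2.png

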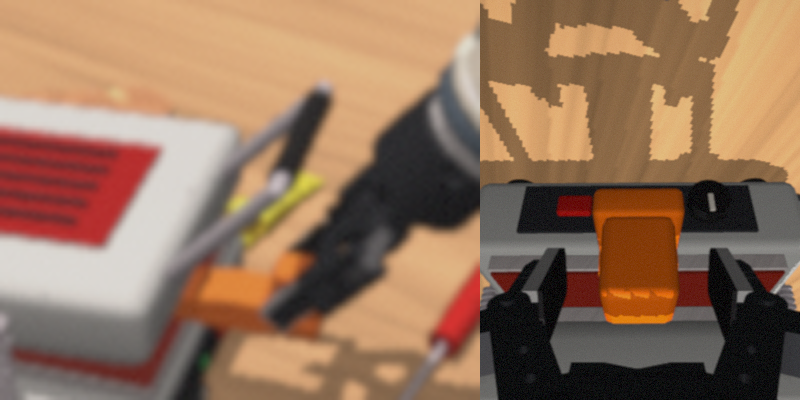

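The block is centred between the pads, and the hand is clear of the bar. Closing.

Emit:
{"api": "drive_tool", "payload": {
  "deltas": [
    [0, 0, 0, 0],
    [0, 0, 0, 0],
    [0, 0, 0, 0],
    [0, 0, 0, 0],
    [0, 0, 0, 0],
    [0, 0, 0, 0]
  ],
  "jaw": 1,
  "force": 90
}}

```text
clock: 8.93
eef_pos: [493.0, 91.7, 229.0]
tcp_rot: [3.134, 0.672, 1.845]
contact_force: [-1.9, 4.6, 7.8]
opening: 0.312
```

```bash
python3 go.py
```

```text
[[-0.212  0.961  0.176]
 [ 0.754  0.275 -0.597]
 [-0.622  0.006 -0.783]]
clock 8.9333 q [ 0.39  0.48  2.04 -0.88  0.93  0.77] grasp pt [520.2  -0.9 107.7] F [-1.9  4.6  7.8] op 0.312
```

The opening is 26.5 mm, so the block is held. In the tool frame:
- Press +y is tool +y.
- Pulling out 1 mm is (0.078, 0, -0.062) cm.
- A positive roll turns the hand along with a +y swing.

First swing to +y.

Emit:
{"api": "drive_tool", "payload": {
  "deltas": [
    [0.02, 0.2, -0.015, 0.016],
    [0.02, 0.2, -0.015, 0.016],
    [0.04, 0.2, -0.03, 0.016],
    [0.04, 0.2, -0.03, 0.016],
    [0, 0, 0, 0]
  ]
}}

```text
clock: 9.35
eef_pos: [498.2, 93.7, 228.4]
tcp_rot: [3.091, 0.673, 1.764]
contact_force: [-9.1, 1.7, 10.2]
opening: 0.313
```

```bash
cat > pf.py <<'E'
from go import *
s,R=st(); g=s['eef_pos']+155*R[:,2]-np.array([520.2,-.9,107.7]); a=np.array([.275,-.961,0]);b=np.array([.961,.275,0])
f=s['contact_force']
print('clk',round(s['clock'],2),'out',round(-g@a,1),'lat',round(g@b,1),'dz',round(g[2],1),'rot',s['tcp_rot'].round(3),'F out/lat/z',(-f@a).round(1),(f@b).round(1),f[2].round(1),'op',round(s['opening'],3),'q4',s['qpos'][3].round(2))
E
python3 pf.py
```

```text
clk 9.35 out 0.2 lat 4.4 dz -0.4 rot [3.091 0.673 1.764] F out/lat/z 4.1 -8.3 10.2 op 0.313 q4 -0.88
```

Emit:
{"api": "drive_tool", "payload": {
  "deltas": [
    [0.04, 0.2, -0.03, 0.01],
    [0.04, 0.2, -0.03, 0.01],
    [0, 0, 0, 0]
  ]
}}

```text
clock: 9.6
eef_pos: [500.5, 94.7, 228.1]
tcp_rot: [3.08, 0.673, 1.738]
contact_force: [-14.8, -0.4, 10.6]
opening: 0.311
```

```bash
python3 pf.py; python3 - <<'E'
from rig import r,cams
import cv2,numpy as np
p,d=cams.grab_frame("wrist"); b=p[:,160:480,::-1]
p,d=cams.grab_frame("top"); a=cv2.resize(p[150:230,260:340,::-1],(400,400),interpolation=cv2.INTER_CUBIC)
cv2.imwrite("pics/m3.png",np.hstack([b,a]))
E
```

```text
clk 9.6 out 0.4 lat 6.2 dz -0.5 rot [3.08  0.673 1.738] F out/lat/z 3.7 -14.3 10.6 op 0.311 q4 -0.87
```

View pics/m3.png

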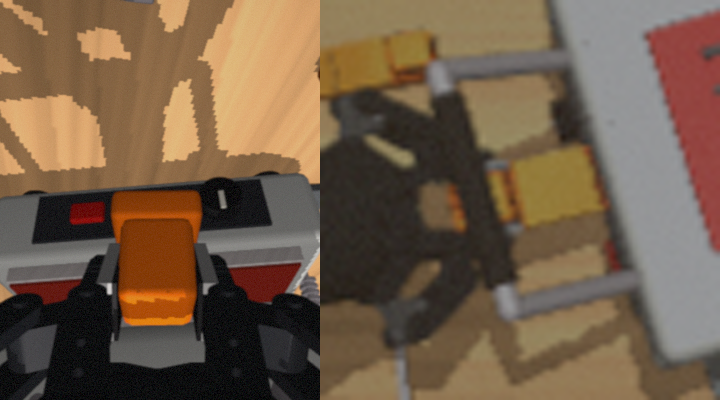

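Both views show the block held square and turned with the hand (block at (157,262) in the wrist half). Now -y, with pull.

Emit:
{"api": "drive_tool", "payload": {
  "deltas": [
    [0.05, -0.22, -0.04, -0.02],
    [0.05, -0.22, -0.04, -0.02],
    [0.05, -0.22, -0.04, -0.02],
    [0.05, -0.22, -0.04, -0.02],
    [0.05, -0.22, -0.04, -0.02],
    [0.05, -0.22, -0.04, -0.02],
    [0.05, -0.22, -0.04, -0.02],
    [0.05, -0.22, -0.04, -0.02],
    [0.02, -0.1, -0.02, -0.01]
  ]
}}

```text
clock: 10.45
eef_pos: [486.1, 95.3, 229.2]
tcp_rot: [-3.08, 0.673, 1.957]
contact_force: [16.2, -23.1, -9.4]
opening: 0.313
```

```bash
python3 pf.py
```

```text
clk 10.45 out 5.0 lat -5.5 dz 0.5 rot [-3.08   0.673  1.957] F out/lat/z -26.6 9.2 -9.4 op 0.313 q4 -0.88
```

Emit:
{"api": "drive_tool", "payload": {
  "deltas": [
    [0.02, 0.22, -0.015, 0.02],
    [0.02, 0.22, -0.015, 0.02],
    [0.03, 0.22, -0.02, 0.02],
    [0.03, 0.22, -0.02, 0.02],
    [0.03, 0.22, -0.02, 0.02],
    [0.03, 0.22, -0.02, 0.02],
    [0.03, 0.22, -0.02, 0.02],
    [0.03, 0.22, -0.02, 0.02],
    [0, 0, 0, 0]
  ]
}}

```text
clock: 11.2
eef_pos: [497.8, 101.5, 227.7]
tcp_rot: [3.088, 0.676, 1.751]
contact_force: [-7.8, -13.1, 6.3]
opening: 0.315
```

```bash
python3 pf.py; python3 - <<'E'
from rig import r,cams
import cv2,numpy as np
c=cams.camera_params("wrist");p,d=cams.grab_frame("wrist"); np.savez("pics/w4.npz",p=p,d=d,**c);b=p[:,160:480,::-1]
p,d=cams.grab_frame("top"); a=cv2.resize(p[150:230,260:340,::-1],(400,400),interpolation=cv2.INTER_CUBIC)
cv2.imwrite("pics/m4.png",np.hstack([b,a]))
E
```

```text
clk 11.2 out 7.4 lat 5.4 dz -0.7 rot [3.088 0.676 1.751] F out/lat/z -10.4 -11.0 6.3 op 0.315 q4 -0.87
```

View pics/m4.png

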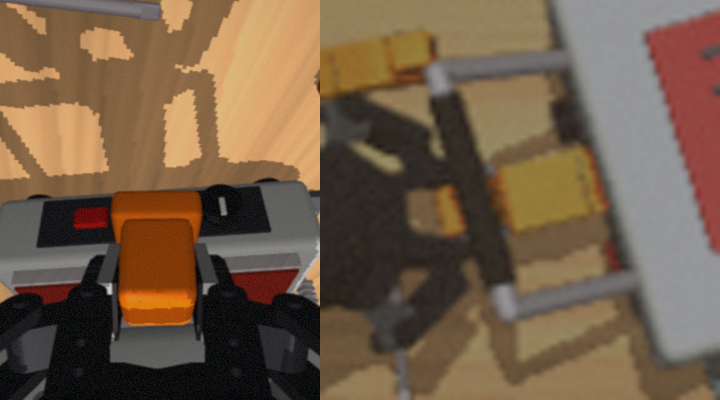

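The block sits in the same place in the pads as before (157,262), while the wedge's outer end shows more to the left of the bar. It is coming out without slipping, so I'll continue.

Emit:
{"api": "drive_tool", "payload": {
  "deltas": [
    [0.03, -0.25, -0.025, -0.02],
    [0.03, -0.25, -0.025, -0.02],
    [0.04, -0.25, -0.03, -0.02],
    [0.04, -0.25, -0.03, -0.02],
    [0.04, -0.25, -0.03, -0.02],
    [0.04, -0.25, -0.03, -0.02],
    [0.04, -0.25, -0.03, -0.02],
    [0.04, -0.25, -0.03, -0.02]
  ]
}}

```text
clock: 11.97
eef_pos: [482.5, 101.4, 229.0]
tcp_rot: [-3.082, 0.673, 1.957]
contact_force: [19.5, -20.7, -7.4]
opening: 0.312
```

Emit:
{"api": "drive_tool", "payload": {
  "deltas": [
    [0.03, 0.25, -0.025, 0.02],
    [0.03, 0.25, -0.025, 0.02],
    [0.04, 0.25, -0.03, 0.02],
    [0.04, 0.25, -0.03, 0.02],
    [0.04, 0.25, -0.03, 0.02],
    [0.04, 0.25, -0.03, 0.02],
    [0.04, 0.25, -0.03, 0.02],
    [0.04, 0.25, -0.03, 0.02]
  ]
}}

```text
clock: 12.63
eef_pos: [495.4, 108.4, 227.3]
tcp_rot: [3.089, 0.678, 1.751]
contact_force: [-9.0, -18.6, 4.4]
opening: 0.309
```

```bash
python3 pf.py
```

```text
clk 12.63 out 14.5 lat 4.8 dz -1.0 rot [3.089 0.678 1.751] F out/lat/z -15.4 -13.8 4.4 op 0.309 q4 -0.86
```

Emit:
{"api": "drive_tool", "payload": {
  "deltas": [
    [0.03, -0.27, -0.025, -0.02],
    [0.03, -0.27, -0.025, -0.02],
    [0.04, -0.27, -0.03, -0.02],
    [0.04, -0.27, -0.03, -0.02],
    [0.04, -0.27, -0.03, -0.02],
    [0.04, -0.27, -0.03, -0.02],
    [0.04, -0.27, -0.03, -0.02],
    [0.04, -0.27, -0.03, -0.02]
  ]
}}

```text
clock: 13.3
eef_pos: [478.8, 108.3, 228.7]
tcp_rot: [-3.081, 0.674, 1.957]
contact_force: [19.5, -22.6, -5.5]
opening: 0.308
```

Emit:
{"api": "drive_tool", "payload": {
  "deltas": [
    [0.03, 0.27, -0.02, 0.018],
    [0.03, 0.27, -0.02, 0.018],
    [0.04, 0.27, -0.025, 0.018],
    [0.04, 0.27, -0.025, 0.018],
    [0.04, 0.27, -0.025, 0.018],
    [0.04, 0.27, -0.025, 0.018],
    [0.04, 0.27, -0.025, 0.018],
    [0.04, 0.27, -0.025, 0.018],
    [0.02, 0.2, -0.015, 0.015]
  ]
}}

```text
clock: 14.05
eef_pos: [494.2, 116.1, 226.5]
tcp_rot: [3.092, 0.679, 1.752]
contact_force: [-13.1, -15.6, 7.8]
opening: 0.314
```

```bash
python3 pf.py
```

```text
clk 14.05 out 22.2 lat 5.3 dz -1.7 rot [3.092 0.679 1.752] F out/lat/z -11.4 -16.9 7.8 op 0.314 q4 -0.85
```

Emit:
{"api": "drive_tool", "payload": {
  "deltas": [
    [0.03, -0.3, -0.03, -0.02],
    [0.03, -0.3, -0.03, -0.02],
    [0.04, -0.3, -0.04, -0.02],
    [0.04, -0.3, -0.04, -0.02],
    [0.04, -0.3, -0.04, -0.02],
    [0.04, -0.3, -0.04, -0.02],
    [0.04, -0.3, -0.04, -0.02],
    [0.04, -0.3, -0.04, -0.02]
  ]
}}

```text
clock: 14.72
eef_pos: [475.8, 115.9, 228.5]
tcp_rot: [-3.079, 0.675, 1.959]
contact_force: [19.2, -23.5, -5.7]
opening: 0.31
```

Emit:
{"api": "drive_tool", "payload": {
  "deltas": [
    [0.02, 0.32, -0.02, 0.018],
    [0.02, 0.32, -0.02, 0.018],
    [0.03, 0.32, -0.025, 0.018],
    [0.03, 0.32, -0.025, 0.018],
    [0.03, 0.32, -0.025, 0.018],
    [0.03, 0.32, -0.025, 0.018],
    [0.03, 0.32, -0.025, 0.018],
    [0.03, 0.32, -0.025, 0.018],
    [0.02, 0.25, -0.015, 0.015],
    [0, 0, 0, 0]
  ]
}}

```text
clock: 15.55
eef_pos: [495.2, 124.9, 226.0]
tcp_rot: [3.094, 0.677, 1.752]
contact_force: [-15.5, -12.3, 3.4]
opening: 0.311
```

```bash
python3 pf.py; python3 - <<'E'
from rig import r,cams
import cv2,numpy as np
c=cams.camera_params("wrist");p,d=cams.grab_frame("wrist"); np.savez("pics/w5.npz",p=p,d=d,**c);b=p[:,160:480,::-1]
p,d=cams.grab_frame("top"); a=cv2.resize(p[150:230,260:340,::-1],(400,400),interpolation=cv2.INTER_CUBIC)
cv2.imwrite("pics/m5.png",np.hstack([b,a]))
E
```

```text
clk 15.55 out 30.6 lat 8.4 dz -2.4 rot [3.094 0.677 1.752] F out/lat/z -7.5 -18.2 3.4 op 0.311 q4 -0.83
```

View pics/m5.png

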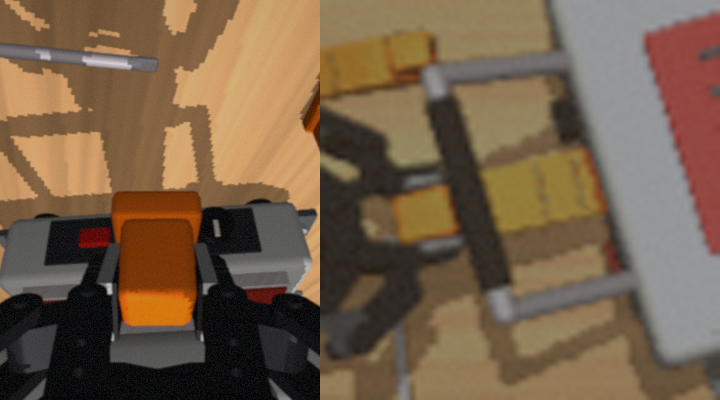

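Emit:
{"api": "drive_tool", "payload": {
  "deltas": [
    [0.02, -0.33, -0.04, -0.02],
    [0.02, -0.33, -0.04, -0.02],
    [0.03, -0.33, -0.05, -0.02],
    [0.03, -0.33, -0.05, -0.02],
    [0.03, -0.33, -0.05, -0.02],
    [0.03, -0.33, -0.05, -0.02],
    [0.03, -0.33, -0.05, -0.02],
    [0.03, -0.33, -0.05, -0.02],
    [0, -0.1, 0, 0],
    [0, 0, 0, 0]
  ]
}}

```text
clock: 16.48
eef_pos: [474.1, 124.1, 229.4]
tcp_rot: [-3.08, 0.672, 1.959]
contact_force: [17.7, -21.0, -10.4]
opening: 0.317
```

```bash
python3 pf.py
```

```text
clk 16.48 out 36.0 lat -8.8 dz 0.6 rot [-3.08   0.672  1.959] F out/lat/z -25.0 11.2 -10.4 op 0.317 q4 -0.85
```

Emit:
{"api": "drive_tool", "payload": {
  "deltas": [
    [0.03, 0.32, -0.02, 0.018],
    [0.03, 0.32, -0.02, 0.018],
    [0.03, 0.32, -0.025, 0.018],
    [0.03, 0.32, -0.025, 0.018],
    [0.03, 0.32, -0.025, 0.018],
    [0.03, 0.32, -0.025, 0.018],
    [0.03, 0.32, -0.025, 0.018],
    [0.03, 0.32, -0.025, 0.018],
    [0.02, 0.25, -0.015, 0.015]
  ]
}}

```text
clock: 17.23
eef_pos: [493.7, 132.7, 226.8]
tcp_rot: [3.095, 0.675, 1.753]
contact_force: [-15.9, -12.0, -0.1]
opening: 0.313
```

Emit:
{"api": "drive_tool", "payload": {
  "deltas": [
    [0.02, -0.33, -0.03, -0.018],
    [0.02, -0.33, -0.03, -0.018],
    [0.03, -0.33, -0.035, -0.018],
    [0.03, -0.33, -0.035, -0.018],
    [0.03, -0.33, -0.035, -0.018],
    [0.03, -0.33, -0.035, -0.018],
    [0.03, -0.33, -0.035, -0.018],
    [0.03, -0.33, -0.035, -0.018],
    [0, -0.1, 0, 0]
  ]
}}

```text
clock: 17.98
eef_pos: [472.6, 131.1, 229.7]
tcp_rot: [-3.091, 0.673, 1.942]
contact_force: [19.0, -20.2, -10.6]
opening: 0.315
```

```bash
python3 pf.py
```

```text
clk 17.98 out 43.3 lat -8.3 dz 0.9 rot [-3.091  0.673  1.942] F out/lat/z -24.6 12.7 -10.6 op 0.315 q4 -0.84
```

Emit:
{"api": "drive_tool", "payload": {
  "deltas": [
    [0.03, 0.32, -0.02, 0.018],
    [0.03, 0.32, -0.02, 0.018],
    [0.03, 0.32, -0.025, 0.018],
    [0.03, 0.32, -0.025, 0.018],
    [0.03, 0.32, -0.025, 0.018],
    [0.03, 0.32, -0.025, 0.018],
    [0.03, 0.32, -0.025, 0.018],
    [0.03, 0.32, -0.025, 0.018],
    [0.02, 0.25, -0.015, 0.01]
  ]
}}

```text
clock: 18.73
eef_pos: [492.7, 139.6, 227.6]
tcp_rot: [3.086, 0.675, 1.74]
contact_force: [-16.1, -12.1, 0.2]
opening: 0.313
```

Emit:
{"api": "drive_tool", "payload": {
  "deltas": [
    [0.02, -0.33, -0.02, -0.018],
    [0.02, -0.33, -0.02, -0.018],
    [0.03, -0.33, -0.03, -0.018],
    [0.03, -0.33, -0.03, -0.018],
    [0.03, -0.33, -0.03, -0.018],
    [0.03, -0.33, -0.03, -0.018],
    [0.03, -0.33, -0.03, -0.018],
    [0.03, -0.33, -0.03, -0.018],
    [0, -0.1, 0, 0]
  ]
}}

```text
clock: 19.48
eef_pos: [471.3, 137.8, 229.6]
tcp_rot: [-3.099, 0.673, 1.929]
contact_force: [18.2, -20.5, -10.4]
opening: 0.315
```

Emit:
{"api": "drive_tool", "payload": {
  "deltas": [
    [0.03, 0.32, -0.02, 0.018],
    [0.03, 0.32, -0.02, 0.018],
    [0.03, 0.32, -0.025, 0.018],
    [0.03, 0.32, -0.025, 0.018],
    [0.03, 0.32, -0.025, 0.018],
    [0.03, 0.32, -0.025, 0.018],
    [0.03, 0.32, -0.025, 0.018],
    [0.02, 0.2, -0.015, 0.01]
  ]
}}

```text
clock: 20.15
eef_pos: [489.0, 145.2, 227.9]
tcp_rot: [3.09, 0.675, 1.751]
contact_force: [-9.6, -14.2, -1.1]
opening: 0.314
```

```bash
python3 pf.py
```

```text
clk 20.15 out 52.0 lat 8.6 dz -0.7 rot [3.09  0.675 1.751] F out/lat/z -11.0 -13.2 -1.1 op 0.314 q4 -0.81
```

Emit:
{"api": "drive_tool", "payload": {
  "deltas": [
    [0.03, -0.3, -0.025, -0.016],
    [0.03, -0.3, -0.025, -0.016],
    [0.03, -0.3, -0.03, -0.016],
    [0.03, -0.3, -0.03, -0.016],
    [0.03, -0.3, -0.03, -0.016],
    [0.03, -0.3, -0.03, -0.016],
    [0.03, -0.3, -0.03, -0.016],
    [0.03, -0.3, -0.03, -0.016]
  ]
}}

```text
clock: 20.82
eef_pos: [469.6, 143.9, 229.4]
tcp_rot: [-3.104, 0.674, 1.918]
contact_force: [17.1, -20.8, -9.4]
opening: 0.314
```

Emit:
{"api": "drive_tool", "payload": {
  "deltas": [
    [0.03, 0.28, -0.02, 0.016],
    [0.03, 0.28, -0.02, 0.016],
    [0.03, 0.28, -0.025, 0.016],
    [0.03, 0.28, -0.025, 0.016],
    [0.03, 0.28, -0.025, 0.016],
    [0.03, 0.28, -0.025, 0.016],
    [0.03, 0.28, -0.025, 0.016],
    [0.02, 0.2, -0.015, 0.01]
  ]
}}

```text
clock: 21.48
eef_pos: [485.4, 150.7, 228.0]
tcp_rot: [3.094, 0.676, 1.759]
contact_force: [-6.7, -17.6, -4.1]
opening: 0.315
```

```bash
python3 pf.py
```

```text
clk 21.48 out 58.2 lat 6.8 dz -0.6 rot [3.094 0.676 1.759] F out/lat/z -15.1 -11.3 -4.1 op 0.315 q4 -0.81
```

Emit:
{"api": "drive_tool", "payload": {
  "deltas": [
    [0.03, -0.27, -0.025, -0.016],
    [0.03, -0.27, -0.025, -0.016],
    [0.03, -0.27, -0.03, -0.016],
    [0.03, -0.27, -0.03, -0.016],
    [0.03, -0.27, -0.03, -0.016],
    [0.03, -0.27, -0.03, -0.016],
    [0.03, -0.27, -0.03, -0.016]
  ]
}}

```text
clock: 22.07
eef_pos: [469.3, 152.1, 229.3]
tcp_rot: [-3.111, 0.671, 1.904]
contact_force: [0.3, 0.7, -0.7]
opening: 0.314
```

Emit:
{"api": "drive_tool", "payload": {
  "deltas": [
    [0.03, 0.25, -0.02, 0.014],
    [0.03, 0.25, -0.02, 0.014],
    [0.03, 0.25, -0.025, 0.014],
    [0.03, 0.25, -0.025, 0.014],
    [0.03, 0.25, -0.025, 0.014],
    [0.03, 0.25, -0.025, 0.014],
    [0.03, 0.15, -0.025, 0.01]
  ]
}}

```text
clock: 22.65
eef_pos: [484.8, 158.8, 229.0]
tcp_rot: [3.096, 0.671, 1.78]
contact_force: [0.4, -0.7, -0.8]
opening: 0.316
```

```bash
python3 pf.py
```

```text
clk 22.65 out 66.8 lat 10.3 dz -0.0 rot [3.096 0.671 1.78 ] F out/lat/z -0.7 0.2 -0.8 op 0.316 q4 -0.8
```

The force dropped to zero at 66 mm out, so the wedge is free. I'll draw it straight out and bring the hand back to level.

Emit:
{"api": "drive_tool", "payload": {
  "deltas": [
    [0.6, -0.2, -0.5, -0.01],
    [0.8, -0.2, -0.65, -0.01],
    [0.8, -0.2, -0.65, -0.01],
    [0.8, -0.2, -0.65, -0.01],
    [0.8, -0.2, -0.65, -0.01],
    [0.8, 0, -0.65, 0],
    [0.8, 0, -0.65, 0],
    [0.8, 0, -0.65, 0],
    [0.5, 0, -0.8, 0],
    [0.3, 0, -1.5, 0],
    [0.5, 0, -2, 0],
    [0, 0, 0, 0]
  ]
}}

```text
clock: 23.65
eef_pos: [443.9, 271.7, 257.3]
tcp_rot: [3.133, 0.67, 1.845]
contact_force: [0.1, 0.7, -1.9]
opening: 0.311
```

```bash
python3 pf.py; python3 - <<'E'
from rig import r,cams
import cv2,numpy as np
P={}
for n in ["wrist","scene","top"]:
    c=cams.camera_params(n);p,d=cams.grab_frame(n); np.savez(f"pics/{n}6.npz",p=p,d=d,**c);P[n]=p[:,:,::-1]
cv2.imwrite("pics/m6.png",np.hstack([P["wrist"][:,160:480],cv2.resize(P["scene"][140:340,230:470],(480,400))]))
from h import *
p,d,W,z=cloud("pics/scene6.npz"); H,S,V=cv2.split(cv2.cvtColor(p,cv2.COLOR_RGB2HSV))
red=(((H<8)|(H>172))&(S>110)&(W[...,2]>115)&(W[...,2]<175)&(W[...,0]>450)&(np.abs(W[...,1]+170)<120))
q=W[red]; A=np.c_[q[:,:2]-[571,-177],np.ones(len(q))]; print("lid plane",np.linalg.lstsq(A,q[:,2],rcond=None)[0].round(3),"before slope -.015,.05")
E
```

```text
clk 23.65 out 186.8 lat 2.6 dz 28.0 rot [3.133 0.67  1.845] F out/lat/z 0.6 0.3 -1.9 op 0.311 q4 -0.66
lid plane [-0.00000e+00 -3.00000e-03  1.42054e+02] before slope -.015,.05
```

View pics/m6.png

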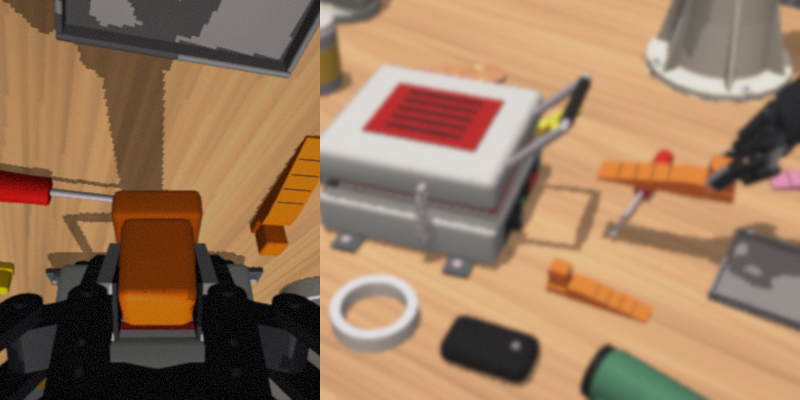

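The lid is shut (panel slope ~0) and the wedge is held. Next I'll measure the wedge's level and heading and refine the tray pose.

```bash
python3 - <<'E'
from h import *
np.set_printoptions(suppress=True,linewidth=150)
p,d,W,z=cloud("pics/scene6.npz"); H,S,V=cv2.split(cv2.cvtColor(p,cv2.COLOR_RGB2HSV))
o=((H>=5)&(H<=20)&(S>150)&(W[...,2]>85)&(W[...,2]<160)&(W[...,1]>0)&(W[...,1]<280)&(abs(W[...,0]-500)<100))
v,u=np.nonzero(o); print(len(u),u.min(),u.max(),v.min(),v.max())
a=np.array([.275,-.961]);b=np.array([.961,.275])
# bottom silhouette edge: known plane press-y = +18 side (nearer to camera); intersect rays with that vertical plane
s_,R_=None,None
from rig import r
from scipy.spatial.transform import Rotation as Ro
s=r.sense();R=Ro.from_euler('xyz',s['tcp_rot']).as_matrix(); g=s['eef_pos']+155*R[:,2]; print("grasp",g)
O=-z['R'].T@z['t']
L=[]
for uu in range(u.min()+1,u.max()):
    vv=v[u==uu]
    if len(vv)<3: continue
    for e in (vv.max()+.5,):
        c=np.array([(uu-z['cx'])/z['fx'],(e-z['cy'])/z['fy'],1])@z['R']
        t=((g[:2]@b+18)-O[:2]@b)/(c[:2]@b); X=O+t*c; L.append([uu,e,(X[:2]-g[:2])@a,X[2]])
L=np.array(L); print(L[::4].round(1))
k=(L[:,2]>20)&(L[:,2]<140); print("bottom edge fit",np.polyfit(L[k,2],L[k,3],1))
# tray: contour of grey in both first pictures
for n in("top0","scene0"):
    p,d,W,z=cloud(f"pics/{n}.npz"); H,S,V=cv2.split(cv2.cvtColor(p,cv2.COLOR_RGB2HSV))
    g_=((S<70)&(V<200)&(W[...,2]<40)).astype(np.uint8)
    k,l,st,ce=cv2.connectedComponentsWithStats(g_)
    i=l[216,188] if n=="top0" else l[289,483]
    c=max(cv2.findContours((l==i).astype(np.uint8),0,2)[0],key=cv2.contourArea)
    X=ray(z,c[:,0,:],16); rc=cv2.minAreaRect(X[:,:2].astype(np.float32)); print(n,st[i],rc)
E
```

```text
801 369 436 218 240
grasp [470.44972101 176.32054742 133.87319053]
[[370.  229.5 142.8 101.1]
 [374.  229.5 133.  103.3]
 [378.  230.5 123.1 102.6]
 [382.  231.5 113.2 101.9]
 [386.  232.5 103.3 101.1]
 [390.  233.5  93.5 100.4]
 [394.  233.5  83.9 102.7]
 [398.  234.5  74.2 101.9]
 [402.  234.5  64.8 104.2]
 [406.  235.5  55.1 103.5]
 [410.  236.5  45.5 102.7]
 [414.  237.5  35.9 102. ]
 [418.  238.5  26.3 101.3]
 [422.  238.5  17.2 103.5]
 [426.  239.5   7.7 102.8]
 [430.  239.5  -1.4 105. ]
 [434.  240.5 -10.7 104.3]]
bottom edge fit [  0.00195683 102.00226475]
top0 [ 144  189   86   54 3709] ((466.4731750488281, 316.5899658203125), (130.94895935058594, 241.40414428710938), 5.352795124053955)
scene0 [ 425  254  113   72 4337] ((475.6108703613281, 316.6869812011719), (141.95558166503906, 238.62950134277344), 5.291368007659912)
```

The wedge is level (slope 0.002) and the tray centre is at (468,317), turned 5.3°.

```bash
python3 go.py "(450.4,378.5,100)" "(450.4,378.5,42)"
```

```text
[[-0.213  0.961  0.174]
 [ 0.753  0.275 -0.598]
 [-0.622  0.004 -0.783]]
clock 23.8 q [ 0.73  0.49  1.92 -0.66  1.15  0.86] grasp pt [470.4 176.3 133.9] F [ 0.4 -0.6 -1.4] op 0.313
(450.4,378.5,100) TCP [423.5 471.1 221.3] delta cm [17.76  3.62 -9.78] rows 5.1
(450.4,378.5,42) TCP [423.5 471.1 163.3] delta cm [ 3.61 -0.02  4.54] rows 1.4
```

Emit:
{"api": "drive_tool", "payload": {
  "deltas": [
    [0.8, 0.16, -0.44, 0],
    [1.7, 0.35, -0.94, 0],
    [1.7, 0.35, -0.94, 0],
    [1.7, 0.35, -0.94, 0],
    [1.7, 0.35, -0.94, 0],
    [1.7, 0.35, -0.94, 0],
    [1.7, 0.35, -0.94, 0],
    [1.7, 0.35, -0.94, 0],
    [1.7, 0.35, -0.94, 0],
    [1.7, 0.35, -0.94, 0],
    [1.2, 0.25, -0.66, 0],
    [0.5, 0.1, -0.28, 0]
  ]
}}

```text
clock: 24.8
eef_pos: [423.6, 473.4, 220.5]
tcp_rot: [3.138, 0.671, 1.847]
contact_force: [-0.6, -0.2, -1.9]
opening: 0.31
```

Emit:
{"api": "drive_tool", "payload": {
  "deltas": [
    [0, 0, 0, 0],
    [0.5, 0, 0.62, 0],
    [0.5, 0, 0.62, 0],
    [0.5, 0, 0.62, 0],
    [0.5, 0, 0.62, 0],
    [0.5, 0, 0.62, 0],
    [0.5, 0, 0.62, 0],
    [0.3, 0, 0.37, 0],
    [0.1, 0, 0.12, 0],
    [0, 0, 0, 0]
  ]
}}

```text
clock: 25.63
eef_pos: [423.9, 472.2, 167.0]
tcp_rot: [3.138, 0.672, 1.847]
contact_force: [0.1, 0.3, -1.3]
opening: 0.315
```

```bash
python3 go.py "(450.4,378.5,38)"
```

```text
[[-0.213  0.962  0.173]
 [ 0.753  0.275 -0.598]
 [-0.623  0.003 -0.782]]
clock 25.6333 q [ 0.97  0.78  1.61 -0.53  1.27  0.98] grasp pt [450.8 379.5  45.7] F [ 0.1  0.3 -1.3] op 0.315
(450.4,378.5,38) TCP [423.5 471.2 159.3] delta cm [ 0.41 -0.06  0.66] rows 0.2
```

Emit:
{"api": "drive_tool", "payload": {
  "deltas": [
    [0.09, 0, 0.12, 0],
    [0.09, 0, 0.12, 0],
    [0.09, 0, 0.12, 0],
    [0.06, 0, 0.08, 0],
    [0.06, 0, 0.08, 0],
    [0, 0, 0, 0]
  ]
}}

```text
clock: 26.13
eef_pos: [424.0, 472.1, 161.0]
tcp_rot: [3.137, 0.672, 1.846]
contact_force: [1.2, 0.9, -1.5]
opening: 0.318
```

```bash
python3 go.py; python3 - <<'E'
from rig import r,cams
import cv2,numpy as np
P={}
for n in ["wrist","scene","top"]:
    c=cams.camera_params(n);p,d=cams.grab_frame(n); np.savez(f"pics/{n}7.npz",p=p,d=d,**c);P[n]=p[:,:,::-1]
cv2.imwrite("pics/m7.png",np.hstack([cv2.resize(P["scene"][220:340,400:560],(533,400),interpolation=2),cv2.resize(P["top"][170:260,130:200],(267,343))if 0 else cv2.resize(P["top"][170:270,130:197],(267,400),interpolation=2)]))
E
```

```text
[[-0.213  0.962  0.174]
 [ 0.753  0.275 -0.598]
 [-0.622  0.004 -0.783]]
clock 26.1333 q [ 0.97  0.79  1.61 -0.53  1.26  0.99] grasp pt [450.9 379.5  39.7] F [ 1.2  0.9 -1.5] op 0.318
```

View pics/m7.png

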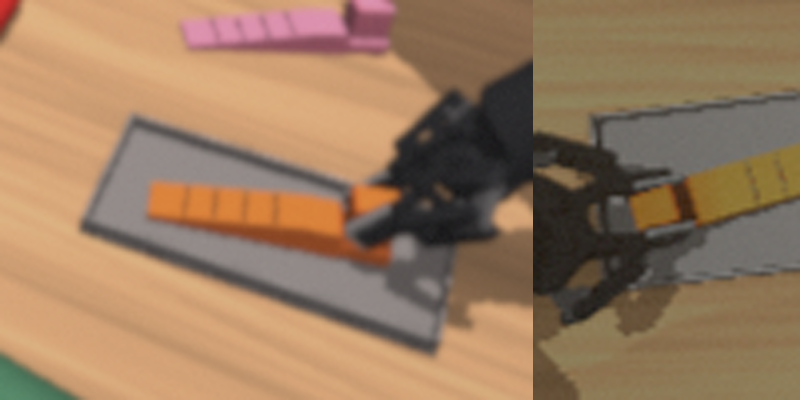

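The wedge is inside the rim, just above the floor. I'll descend slowly until it touches.

Emit:
{"api": "drive_tool", "payload": {
  "deltas": [
    [0.05, 0, 0.06, 0],
    [0.05, 0, 0.06, 0],
    [0.03, 0, 0.04, 0],
    [0, 0, 0, 0]
  ]
}}

```text
clock: 26.62
eef_pos: [424.0, 472.2, 159.3]
tcp_rot: [3.137, 0.672, 1.846]
contact_force: [-0.2, -0.4, 1.4]
opening: 0.311
```

```bash
python3 go.py|tail -1
```

```text
clock 26.6167 q [ 0.97  0.79  1.61 -0.53  1.26  0.99] grasp pt [451.  379.6  38. ] F [-0.2 -0.4  1.4] op 0.311
```

Emit:
{"api": "drive_tool", "payload": {
  "deltas": [
    [0.03, 0, 0.04, 0],
    [0, 0, 0, 0]
  ]
}}

```text
clock: 26.78
eef_pos: [424.0, 472.3, 159.3]
tcp_rot: [3.137, 0.672, 1.846]
contact_force: [-2.6, 0.8, 6.4]
opening: 0.315
```

```bash
python3 go.py|tail -1
```

```text
clock 26.7833 q [ 0.97  0.79  1.61 -0.53  1.26  0.99] grasp pt [451.  379.6  38. ] F [-2.6  0.8  6.4] op 0.315
```

The floor is carrying the wedge. I'll open and withdraw along the fingers.

Emit:
{"api": "drive_tool", "payload": {
  "deltas": [
    [0, 0, 0, 0],
    [0, 0, 0, 0],
    [0, 0, 0, 0],
    [0, 0, 0, 0]
  ],
  "jaw": 0.4
}}

```text
clock: 27.12
eef_pos: [424.1, 472.1, 158.4]
tcp_rot: [3.137, 0.672, 1.846]
contact_force: [0.2, 0.3, -0.5]
opening: 0.597
```

Emit:
{"api": "drive_tool", "payload": {
  "deltas": [
    [0, 0, -0.5, 0],
    [0, 0, -1, 0],
    [0, 0, -2, 0],
    [0, 0, -2.5, 0],
    [0, 0, -2.5, 0],
    [0, 0, -2.5, 0],
    [0, 0, -2.5, 0],
    [0, 0, 0, 0],
    [0, 0, 0, 0]
  ]
}}

```text
clock: 27.87
eef_pos: [400.3, 554.1, 265.9]
tcp_rot: [3.134, 0.669, 1.845]
contact_force: [1.0, -0.3, 0.5]
opening: 0.599
```

```bash
python3 - <<'E'
from rig import r,cams
import cv2,numpy as np
P={}
for n in ["wrist","scene","top"]:
    c=cams.camera_params(n);p,d=cams.grab_frame(n); np.savez(f"pics/{n}8.npz",p=p,d=d,**c);P[n]=p[:,:,::-1]
cv2.imwrite("pics/m8.png",np.hstack([cv2.resize(P["scene"][150:350,240:560],(480,300)),cv2.resize(P["wrist"],(320,300))]))
from h import *
np.set_printoptions(suppress=True)
a=np.array([.275,-.961])
for n in("scene8","top8","wrist8"):
    p,d,W,z=cloud(f"pics/{n}.npz"); H,S,V=cv2.split(cv2.cvtColor(p,cv2.COLOR_RGB2HSV))
    o=((H>=5)&(H<=22)&(S>140)&(W[...,2]>5)&(W[...,2]<60)&(abs(W[...,1]-317)<115)&(abs(W[...,0]-468)<60))
    q=W[o]
    if len(q)>50:
        rc=cv2.minAreaRect(q[:,:2].astype(np.float32)); 
        e=[(q[q[:,1]<y+10][:,2]).max().round(1) for y in (250,)]
        print(n,len(q),rc,"z max",q[:,2].max())
        b=(q[:,2]<30); X=np.c_[q[b,:2]-[468,317],np.ones(b.sum())]; print(" plane low",np.linalg.lstsq(X,q[b,2],rcond=None)[0].round(3))
E
```

```text
scene8 1083 ((470.552490234375, 314.2361145019531), (38.792720794677734, 161.49807739257812), 16.15058708190918) z max 53.3429590498708
 plane low [-0.224  0.032 19.108]
top8 633 ((468.339111328125, 314.5169677734375), (34.726627349853516, 160.21202087402344), 16.068666458129883) z max 53.60767785374286
 plane low [ 0.03   0.132 19.112]
wrist8 4157 ((467.9613952636719, 316.6318359375), (35.62458038330078, 166.66537475585938), 15.952220916748047) z max 51.08556228110986
 plane low [-0.008  0.03  16.345]
```

View pics/m8.png

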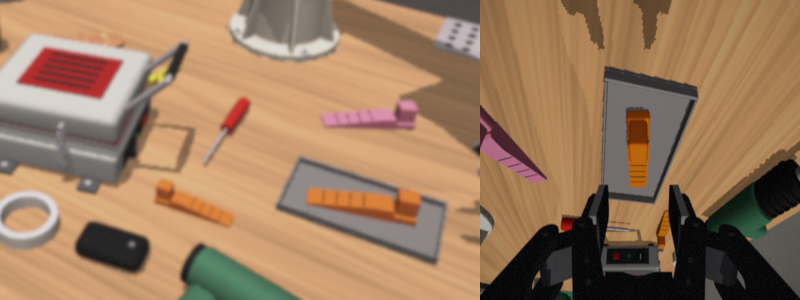

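The wedge lies grip up in the tray, centred at about (468,315) with its top at about 51 mm (50 expected). The lid is shut and the gripper is clear.

```bash
python3 -c "
from rig import r,job
print(r.sense()['contact_force'].round(1)); print(job.sign_off())"
```

```text
[-0.   0.  -0.4]
the job is handed in; nothing more can be done
None
```

The wedge is out of the press and lying grip up in the grey tray, and the lid closed by itself. I handed the job in at about 28 s of the 61 s allowed; no verdict is reported.

**How it was done**
- **Lean:** The rows have no tilt axis, so I got the lean by pushing the arm outward at its reach limit, which tipped the tool about 38°.
- **Rocking:** I gripped the block with 90 N and rocked it about 6–10 mm each way, easing it out a few mm per swing. It came free around 62–66 mm out.
- **Placing:** I set it on the tray floor until I felt contact, then opened and backed away.

**Last checks**
- **Lid:** The panel's slope fell from 0.05 to about 0, measured right after the wedge came free. The last picture shows it still shut.
- **Wedge:** It is centred within about 4 mm of the tray centre, and its top is at 51–54 mm (50 expected). Its underside measured level to 0.002 along its length just before placing. I did not measure its tilt once released; the pictures show it flat.
- **Rest of the bench:** The other objects in the last view look undisturbed, but I did not measure how far any had shifted. The hand touches nothing.

**Disagreements**
- **Joint 3:** It read 0.059 against its 0.06 lower limit while I was getting the lean.
- **Tray position:** The two camera views differed by 9 mm across the tray's width, well inside the margin.
- **Swing offsets:** These come from the hand's pose. The pictures showed no slip in the grip.

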